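Load a label spool onto a keyed unwinder spindle

ROBOT

A 7-joint arm with a two-finger parallel gripper is mounted at the origin on the work surface. World frame = base frame: x ahead of the robot, y to its left, z up, the work surface at z = 0. Lengths are in m, angles in degrees, forces in N, time in s.
With the tool pointing down it reaches from about 0.4 to 0.85 m from the base axis. Payload 4.4 kg.
Tool frame: the origin (TCP) lies between the finger pads; the fingertips stand 25 mm ahead of it and the grasp point (between the pads) lies 6 mm ahead of it (ctrl.tip_extent is the distance from the TCP to the fingertips, in m); x points along the fingers, z is the direction in which the jaws open and shut, and the axes are right-handed (so a half turn about x gives the same grasp; the last joint's range is limited). The gripper opens to 94 mm and grips with 3 to 60 N. Pads are 16 mm wide; open, the fingers measure 119 mm over their backs; the gripper's body (75 mm by 177 mm) begins 78 mm behind the grasp point.
Start: joints at [-75.103, 36.005, 2.206, 86.941, -1.547, 57.084, -1.146], TCP at [0.208, 0.616, 0.23] pointing down, gripper open.
Joint ranges: [-175.42, 175.42], [-21.48, 121.26], [-71.46, 75.88], [10.55, 141.38], [-63.04, 243.04], [13.31, 113.54], [-168.57, 168.57]. Speed limits (degrees/s): [147.25, 147.25, 180, 180, 180, 180, 180].

INTERFACE

Orientations are given as [roll, pitch, yaw] about the fixed x, y, z axes, in that order (R = Rz(yaw) Ry(pitch) Rx(roll)).
In Python, from rig import ctrl, claw, readout, eyes, job gives the robot as it stands. Calls block until the motion is done:
- ctrl.move_ptp(position, orientation): joint-space move of the TCP to a pose.
- ctrl.move_l(position, rotation=None, velocity=0.15, threshold=None): straight line of the TCP; rotation=None keeps the orientation; velocity is the mean speed in m/s. With threshold (N) it stops when the force on the tool has changed by that much, and returns True; else False.
- ctrl.move_j(angles): joint-space move.
- claw.open_jaws() and claw.grab(f_grip=None): open the fingers fully, or close them until they stop; f_grip is the grip in N (None keeps the last).
- ctrl.dwell(seconds).
- ctrl.ik(position, orientation): joint angles nearest the present ones, or None.
- readout.sense(): the state.
- eyes.get_image(name): name is "scene" or "top"; returns a dict with "frame" (400x640x3 uint8, red, green, blue), "range_z" (400x640 float32, m along the optical axis (not along the pixel's ray), 0 where there is no reading), "camera_matrix" (3x3 intrinsics, pixels), "dist" ([k1, k2, p1, p2, k3] as OpenCV has them; the pictures are not rectified), "R" (3x3) and "t" (3): a world point X has camera coordinates R X + t. Camera axes: x right, y down, z forward; pixel columns grow to the right and rows downward; lengths in m; the calibration is good to about 2 mm. A picture is of the moment at which its call begins.
A pose or a line that the arm cannot do raises ctrl.PlanningError and nothing moves.
- job.hand_in(): hands the job in, once; it reports no verdict.
The state is a dict: "time": time; "joint_positions": joint angles; "qd": joint speeds; "joint_torque": joint torques, N m; "tool_pos": TCP position; "orientation": TCP orientation; "contact_force": force on the tool from outside, world axes, zero at the start; "ft_torque": the same for the moment, N m; "width": finger opening in m.
Only numpy, scipy, OpenCV 4.12 (cv2) and the standard library are available. Lean on these libraries where they do the work, as an engineer would, in place of code of your own. Each camera call takes 0.05 s, during which the arm holds its last target. There are 200 camera calls.

TASK

Fit the spool of label tape onto the upright spindle of the label unwinder, the right way up: its slotted foot must drop over the three drive lugs of the turntable so that the spool sits fully home, flat and level on it. Then let go of it, and do not knock over or push about the other things on the bench.

Things in the scene. Friction and masses are not known exactly. Their poses are not given: they have to be found in the camera images.
- spool: Spool of label tape, loose, upright on the bench, 64 mm high, about 0.22 kg (varies), grey plastic with white paper winding. Origin at the centre of its underside, z up its axis. From below: slotted foot 0-12 mm high, radius about 38 mm; flange 92 mm diameter, 12-16 mm; winding 80 mm diameter, 16-38 mm; collar 38-64 mm. A round bore, 23 mm diameter, goes right through.
- collar (a point): Centre of the spool's bare round collar, the place to grip: 40 mm outside diameter, from 38 to 64 mm above the spool's underside; this point is 51 mm above the underside, on the axis.
- slot (a point): One of the three slots of the spool's foot, at its underside, 28 mm from the axis along the spool's own +x. The slots are 120 degrees apart, open below, 12 mm wide, 12 mm deep, and run outward from 20 mm radius.
- unwinder: Label unwinder, fixed, place and yaw vary. White base plate 130 x 130 x 18 mm; origin at the centre of its underside, z up. A grey turntable disc, 88 mm diameter, lies at its centre (top 26 mm above the bench), with spindle and three lugs. A black guide roller, 14 mm diameter, 58 mm above the bench at its top, stands 52 mm from the centre along both the plate's +x and +y.
- seat (a point): Point on the spindle's axis at the top of the turntable disc, 26 mm above the bench: the centre of the spool's underside belongs here. Its axes are those of the unwinder's base and do not follow the turntable.
- lug_level (a point): Point on the spindle's axis level with the tops of the lugs, 36 mm above the bench; a spool turned wrongly stops with its underside here. Three steel lugs stand on the disc 120 degrees apart, each from 23 to 33 mm off the axis, 8 mm wide, 10 mm high. Their angle varies and is not reported: look, or turn the spool resting lightly on them until it drops; 120 degrees of turn are enough.
- spindle_tip (a point): Top of the spindle, on its axis, 106 mm above the bench. Steel, 20 mm diameter up to 92 mm above the bench, then tapering to 8 mm at the tip. Spindle, disc and lugs turn as one, but stiffly: a brake of about 0.6 N m keeps them where they are.
- reagent_bottle: Bystander: glass bottle with blue cap, 56 mm diameter, 120 mm high, loose; origin at the centre of its underside.
- tape_roll: Bystander: roll of yellow marking tape lying flat, 52 mm diameter, 19 mm high, loose; origin at the centre of its underside.
- tube_rack: Bystander: white rack of eight small tubes, 100 x 60 mm, 65 mm high, loose; origin at the centre of its underside.
- dish_stack: Bystander: stack of three clear culture dishes, 92 mm diameter, 44 mm high, loose; origin at the centre of its underside.
Things that resemble listed ones, but are neither listed nor needed, are in the scene too. There is more than one size of the unwinder; the one meant has the size given above.

How it is judged (in metres and radians):
On the way, in this order (a step that is already met when the one before it is completed fails the run):
1. the spool is lifted clear of the bench and held above the spindle's tip (z of spool in the frame of spindle_tip above 0.002 m and horizontal distance between spool and seat below 0.03 m and angle between spool's own z axis and vertical below 0.2 rad), for 0.1 s.
2. the spool, upright, is threaded on the spindle (underside at least 40 mm below the tip) (z of spool in the frame of spindle_tip below -0.04 m and horizontal distance between spool and seat below 0.006 m and angle between spool's own z axis and vertical below 0.2 rad), for 0.1 s.
At the end, for the whole second after the job is handed in: The spool is released and at rest on the spindle, right way up, its underside within 3 mm of the turntable's top (so the lugs are in the slots), centred within 4 mm and level within 0.06 rad (z of spool in the frame of seat between -0.003 and 0.003 m and horizontal distance between spool and seat below 0.004 m and angle between the z axis of spool and the z axis of seat, either way round below 0.06 rad and z of spindle_tip in the frame of spool above 0.07 m and linear speed of spool below 0.02 m/s and angular speed of spool below 0.2 rad/s); the robot touches nothing.
It fails at once if a bystander (bottle, tape roll, tube rack, dishes) is pushed more than 30 mm or tipped over (distance of any of reagent_bottle, tape_roll, tube_rack, dish_stack from where it was at the start of the episode above 0.03 m or angle between any of reagent_bottle, tape_roll, tube_rack, dish_stack's own z axis and vertical above 0.6 rad).
It also fails if it takes over 72 s, if anything falls off the work surface, if the arm or the gripper's body presses on something with over 40 N, if the wrist force passes 120 N, or if a joint passes its speed limit or range.

## Working session

There is one attempt and no reset: what is moved stays moved. The work goes in short steps, each a Python script; the robot and the scene stay as the last script left them, time stands still between calls to the robot, and variables do not carry over. Pictures are saved under pics/ and viewed, about 8 in all and at most 12, crops included, and the job is handed in when it is done.

```bash
mkdir -p pics; ls
cat > h.py <<'E'
import numpy as np, cv2
from rig import ctrl, claw, readout, eyes, job
def snap(n):
    d=eyes.get_image(n); np.savez(f'pics/{n}.npz',**d); return d
def world(d,u,v,z=None):
    K=np.array(d['camera_matrix']);R=np.array(d['R']);t=np.array(d['t'])
    p=cv2.undistortPoints(np.array([[[u,v]]],float),K,np.array(d['dist'],float))[0,0]
    r=np.array([p[0],p[1],1.])
    if z is None: return R.T@(r*d['range_z'][int(round(v)),int(round(u))]-t)
    c=-R.T@t; w=R.T@r; return c+w*(z-c[2])/w[2]
E
python3 - <<'E'
from h import *
for n in('scene','top'):
    d=snap(n); cv2.imwrite(f'pics/{n}0.png',d['frame'][:,:,::-1]); print(n,-d['R'].T@d['t'])
s=readout.sense(); print(s['time'],s['tool_pos'],s['orientation'],s['width'],ctrl.tip_extent)
E
```

```text
pics
scene [ 1.14557617 -0.77492874  0.78726152]
top [0.38767992 0.01481664 1.43834632]
0.1 [0.20781174 0.61529636 0.2296477 ] [-179.0166146    89.90250574 -107.67838524] 0.09392468244408188 0.025
```

View pics/scene0.png

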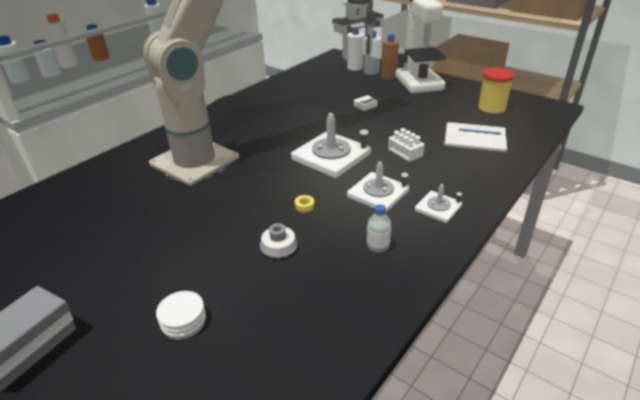

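View pics/top0.png

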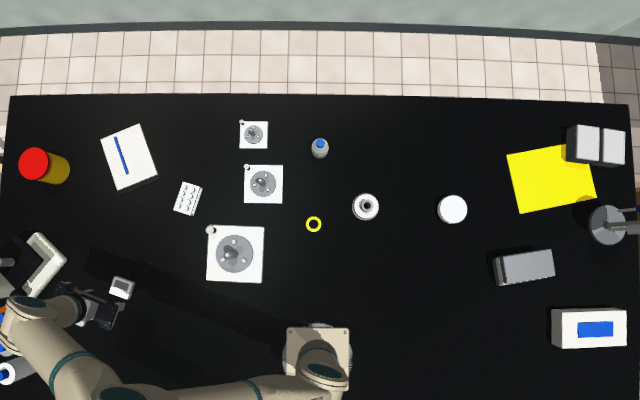

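The scene and top pictures show three unwinders in the top view at (235,254), (263,184) and (254,134). The spool is at (366,206), the tape roll at (314,224), the bottle at (320,148), the rack at (187,198) and the dishes at (452,209). Next I'll measure the plate sizes and the spool.

Run:
```python
from h import *
d=dict(np.load('pics/top.npz')); f=d['frame']; 
def q(n,u,v,z=None): print(n,np.round(world(d,u,v,z),4))
# plates: white blob minAreaRect
g=(f.min(2)>60).astype(np.uint8)
nl,lab,st,ce=cv2.connectedComponentsWithStats(g)
for (u,v) in [(215,270),(250,195),(244,142),(366,215)]:
    m=(lab==lab[v,u]); ys,xs=np.nonzero(m)
    pts=np.array([world(d,x,y,.018)[:2] for x,y in zip(xs,ys)],np.float32)
    r=cv2.minAreaRect(pts*1000); print((u,v),m.sum(),r)
# depth cloud
vv,uu=np.mgrid[90:300,180:480]
P=np.array([world(d,u,v) for u,v in zip(uu.ravel(),vv.ravel())])
np.save('pics/P.npy',P)
for n,(u,v) in dict(A=(235,254),B=(263,184),C=(254,134),S=(366,206),tape=(314,224),dish=(452,209),rack=(187,198),bot=(320,146)).items(): q(n,u,v)
for n,(u,v) in dict(B=(263,184),C=(254,134),A=(235,254),S=(366,206)).items():
    c=world(d,u,v,.03)[:2]; k=P[np.hypot(*(P[:,:2]-c).T)<.06]; print(n,np.round(np.percentile(k[:,2],[50,90,97,99.5,100]),3))
a=f[150:218,225:305,::-1]; b=f[172:240,326:406,::-1]
cv2.imwrite('pics/crop1.png',cv2.resize(np.vstack([np.hstack([a,b])]),None,fx=5,fy=5,interpolation=cv2.INTER_CUBIC))
```

```text
(215, 270) 3265 ((344.25848388671875, 282.2536315917969), (199.02671813964844, 189.10220336914062), 88.62175750732422)
(250, 195) 1553 ((580.482177734375, 191.37448120117188), (136.6708526611328, 132.0873260498047), 1.2085808515548706)
(244, 142) 810 ((750.332275390625, 227.48886108398438), (101.53733825683594, 100.01889038085938), 0.5810492634773254)
(366, 215) 569 ((505.6399841308594, -153.71746826171875), (90.68415069580078, 87.29784393310547), 0.2500559985637665)
A [0.344  0.2641 0.0852]
B [0.5708 0.1837 0.0626]
C [0.7441 0.2223 0.0345]
S [ 0.5085 -0.1589  0.0022]
tape [ 0.4458  0.0161 -0.0035]
dish [ 0.499  -0.4421  0.0385]
rack [0.5238 0.4383 0.0406]
bot [6.855e-01 4.000e-04 1.232e-01]
B [0.023 0.031 0.085 0.104 0.11 ]
C [0.014 0.022 0.042 0.075 0.079]
A [0.037 0.052 0.137 0.15  0.152]
S [0.016 0.045 0.065 0.068 0.071]
```

View pics/crop1.png

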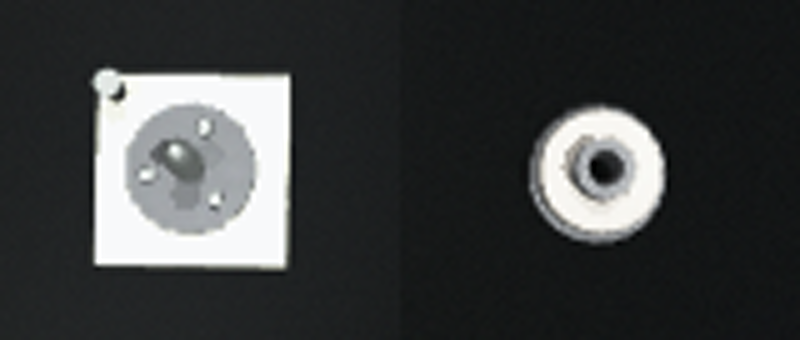

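Plate sizes come out at about 195 mm (235,254), 130 mm (263,184) and 100 mm (254,134). The one meant is the middle one at (263,184): its spindle top measures about 0.106 m, and the others about 0.150 and 0.077. The crop confirms it, with the spindle, three lugs at crop (205,127), (147,175), (216,200) and the roller at (108,85). The only spool is at (366,206). Next I'll refine both centres and check the wrist range.

Run:
```python
from h import *
d=dict(np.load('pics/top.npz')); e=dict(np.load('pics/scene.npz')); f=d['frame'].astype(int)
w=lambda u,v,z:world(d,u,v,z)
cu=lambda a,b:(225+(a+.5)/5-.5,150+(b+.5)/5-.5)
cs=lambda a,b:(326+(a-400+.5)/5-.5,172+(b+.5)/5-.5)
print('disc',w(*cu(191,169),.026)); L=[w(*cu(*p),.036) for p in((205,127),(147,175),(216,200))]
m=np.mean(L,0);print('lugs',m,[ (np.hypot(*(l-m)[:2]),np.degrees(np.arctan2(*(l-m)[1::-1]))) for l in L])
print('tip',w(*cu(180,151),.106)); 
c=[w(*cu(*p),.018) for p in((96,73),(291,73),(287,269),(95,267))]; print('plate',np.mean(c,0),[np.linalg.norm(c[i]-c[i-1]) for i in range(4)])
print('wind',w(*cs(603,170),.038),'collar',w(*cs(606,167),.064))
# winding blob centroid by threshold, collar hole excluded by circle fit
sub=f[180:232,340:392].min(2)
k=(sub>170).astype(np.uint8); cn=max(cv2.findContours(k,0,2)[0],key=cv2.contourArea)
(x,y),r=cv2.minEnclosingCircle(cn); print('windfit',x+340,y+180,r,w(x+340,y+180,.038))
P=np.load('pics/P.npy')
s=P[(abs(P[:,2]-.038)<.012)&(np.hypot(P[:,0]-.505,P[:,1]+.155)<.06)];print('cloud wind',(s.max(0)+s.min(0))/2,s.max(0)-s.min(0))
s=P[(P[:,2]>.09)&(np.hypot(P[:,0]-.575,P[:,1]-.185)<.05)];print('cloud tip',s.mean(0),len(s))
for n,X in dict(tip=m+[0,0,.07],spool=[.505,-.155,.064]).items():
    print(n,'in scene',cv2.projectPoints(np.array([X],float),cv2.Rodrigues(e['R'])[0],e['t'],e['camera_matrix'],e['dist'])[0].ravel())
q0=readout.sense()['joint_positions']
for nm,pos in dict(sp=[.505,-.155,.2],un=[.575,.187,.2]).items():
  for a in range(-180,180,30):
    q=ctrl.ik(pos,[0,90,a]); print(nm,a,None if q is None else np.round(q,0))
g=e['frame'][:,:,::-1]
cv2.imwrite('pics/crop2.png',cv2.resize(np.hstack([g[145:215,340:420],g[210:280,238:318]]),None,fx=5,fy=5,interpolation=cv2.INTER_CUBIC))
```

```text
disc [0.57768449 0.18889462 0.026     ]
lugs [0.57747394 0.18881255 0.036     ] [(np.float64(0.028833605156729506), np.float64(-19.70004306197566)), (np.float64(0.028546683696983023), np.float64(101.15021592099137)), (np.float64(0.028321741410229525), np.float64(-139.77974517470386))]
tip [0.57828785 0.18629716 0.106     ]
plate [0.57810759 0.18914803 0.018     ] [np.float64(0.13166639925486584), np.float64(0.1320336705542218), np.float64(0.13277670916115875), np.float64(0.12871121800723342)]
wind [ 0.50683333 -0.15521286  0.038     ] collar [ 0.50659431 -0.15400218  0.064     ]
windfit 366.0509147644043 205.87597846984863 12.236764907836914 [ 0.50591408 -0.15472069  0.038     ]
cloud wind [ 0.5060024  -0.1533389   0.03780461] [0.07987878 0.0770802  0.02138078]
cloud tip [0.57689955 0.18823681 0.09993463] 28
tip in scene [378.98934942 161.57080602]
spool in scene [276.03140179 228.04965919]
sp -180 [ -24.   44.   66.  109.  -48.   59. -117.]
sp -150 [-24.  44.  66. 109. -48.  59. -87.]
sp -120 [-24.  44.  66. 109. -48.  59. -57.]
sp -90 [-17.  37.  50. 109. -36.  51. -39.]
sp -60 [-1
[... 162 characters left out ...]

sp 60 [  1.  29.  19. 109. -13.  44.  88.]
sp 90 [  8.  29.   9. 109.  -6.  43. 110.]
sp 120 [ 13.  28.   1. 108.  -1.  43. 135.]
sp 150 [ 18.  28.  -5. 108.   4.  44. 160.]
un -180 [ -5.  36. -26.  96.  19.  52. 142.]
un -150 [  0.  38. -34.  96.  25.  54. 167.]
un -120 [-55.  51.  66.  97. -50.  66. -95.]
un -90 [-46.  41.  43.  97. -33.  56. -80.]
un -60 [-42.  39.  36.  97. -27.  53. -55.]
un -30 [-38.  37.  29.  97. -22.  52. -31.]
un 0 [-34.  36.  22.  97. -16.  51.  -6.]
un 30 [-30.  35.  14.  97. -11.  50.  19.]
un 60 [-25.  34.   7.  97.  -5.  49.  44.]
un 90 [-21.  34.  -0.  96.   0.  49.  69.]
un 120 [-15.  34.  -9.  96.   7.  50.  93.]
un 150 [-10.  35. -18.  96.  13.  51. 117.]
```

View pics/crop2.png

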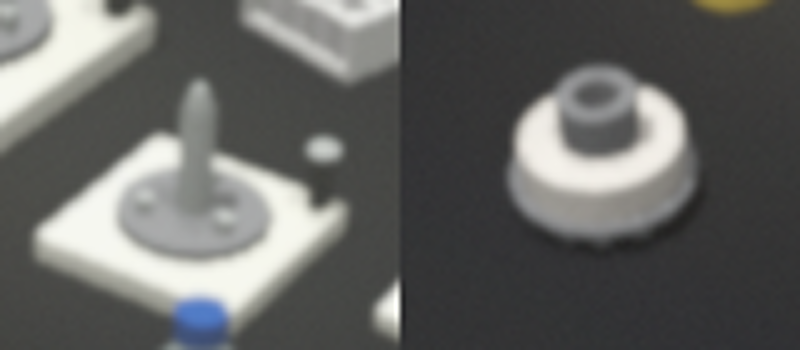

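The scene crop agrees with the top-view estimates to about 1 px (tip at (380,161), collar top at (277,229)). That puts the spool at (0.506,-0.1545), the seat at (0.5775,0.1885) and the lugs at about -19.5° mod 120. I'll grasp now.

Run:
```python
from h import *
def st(n): s=readout.sense(); print(n,round(s['time'],2),np.round(s['tool_pos'],4),np.round(s['orientation'],1),np.round(s['contact_force'],1),np.round(s['ft_torque'],2),round(s['width'],4))
ctrl.move_ptp([.506,-.1545,.22],[0,90,60]); st('above')
ctrl.move_l([.506,-.1545,.10],velocity=.15)
print(ctrl.move_l([.506,-.1545,.067],velocity=.05,threshold=4)); st('down')
claw.grab(20); st('grip')
ctrl.move_l([.506,-.1545,.22],velocity=.12); st('lift')
d=snap('scene'); snap('top')
g=d['frame'][:,:,::-1]; cv2.imwrite('pics/lift.png',cv2.resize(g[90:260,200:400],None,fx=4,fy=3.5,interpolation=cv2.INTER_CUBIC))
```

```text
above 3.0 [ 0.5064 -0.1536  0.2199] [21.7 90.  81.8] [-0.7  0.  -0.1] [ 0.04 -0.02 -0.  ] 0.0936
False
down 4.76 [ 0.5061 -0.1546  0.067 ] [-123.8   90.   -63.8] [-1.1  0.1  1.2] [-0.    0.01  0.04] 0.0937
grip 5.63 [ 0.5059 -0.1546  0.067 ] [-177.   90. -117.] [-0.7 -0.3  0.8] [-0.05  0.09  0.02] 0.04
lift 7.06 [ 0.5055 -0.1543  0.2193] [105.4  89.9 165.4] [ 0.3 -0.5 -3.4] [-0.04 -0.01 -0.02] 0.0397
```

View pics/lift.png

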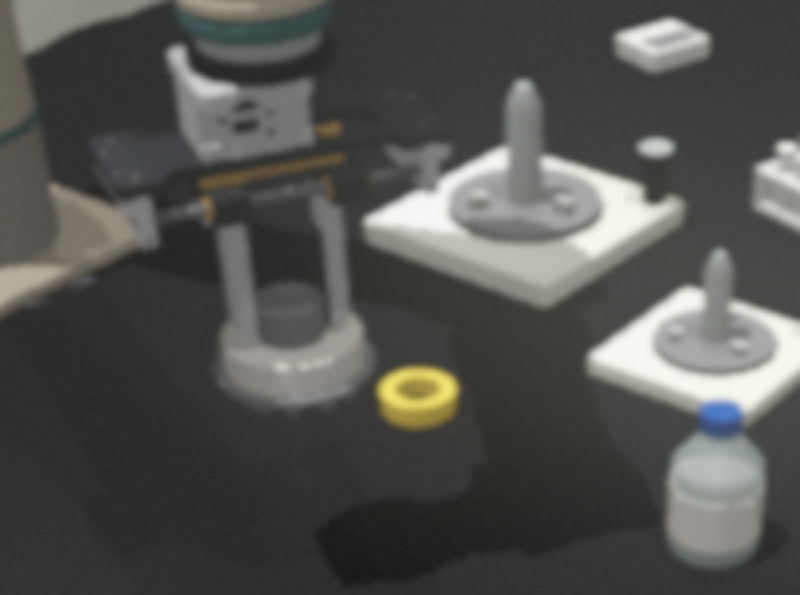

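The spool is held upright at picture (292,350), clear of the bench. Next I'll carry it over the spindle and thread it down to the lugs.

```bash
cat >> h.py <<'E'
def st(n): s=readout.sense(); print(n,round(s['time'],2),np.round(s['tool_pos'],4),np.round(s['contact_force'],1),np.round(s['ft_torque'],2),round(s['width'],4)); return s
E
python3 - <<'E'
from h import *
X=[.5775,.1885]
ctrl.move_l(X+[.22],[0,90,0],velocity=.15); st('over'); ctrl.dwell(.2)
print(ctrl.move_l(X+[.165],velocity=.06,threshold=5)); s=st('tip')
if s['tool_pos'][2]<.17:
    print(ctrl.move_l(X+[.112],velocity=.06,threshold=5)); st('thread')
    print(ctrl.move_l(X+[.095],velocity=.025,threshold=4)); st('lug')
E
```

```text
over 9.64 [0.5775 0.1878 0.2201] [ 0.9  0.2 -2.2] [-0.05  0.03  0.  ] 0.04
False
tip 10.91 [0.5779 0.1885 0.1654] [ 0.9  0.8 -1.3] [-0.02  0.06 -0.04] 0.0393
False
thread 11.94 [0.5779 0.1885 0.1124] [-0.5  0.6 -2. ] [-0.13  0.1   0.04] 0.0395
True
lug 12.4 [0.5777 0.1886 0.1028] [-0.9 -0.7  4.1] [-0.06  0.14  0.02] 0.0399
```

It is threaded, and stopped on the lug tops (TCP 0.1028, underside about 0.036 as expected). Next is a turn-and-probe search in 5° steps.

Run:
```python
from h import *
X=[.5775,.1885]; t0=readout.sense()['time']
for a in range(5,131,5):
    ctrl.move_l(X+[.1032],[0,90,a],velocity=.05)
    hit=ctrl.move_l(X+[.0985],velocity=.025,threshold=4)
    s=readout.sense(); z=s['tool_pos'][2]
    if a%15==0 or a==5 or z<.1008: st(a)
    if z<.1008 or s['time']-t0>38: break
```

```text
5 12.86 [0.5773 0.1885 0.1023] [-1.  -0.1  6. ] [-0.15  0.23  0.02] 0.0397
15 13.78 [0.5776 0.1885 0.1015] [-0.3 -0.1  5.7] [-0.08  0.22  0.01] 0.0399
25 14.69 [0.5776 0.1885 0.1008] [-1.2  0.6  5.6] [-0.06  0.13  0.04] 0.0396
```

Each probe lowers the stop by about 0.3 mm, so the spool is slipping up a little in the pads. I'll grip harder, probe more gently and compare each stop with the last one.

Run:
```python
from h import *
X=[.5775,.1885]; claw.grab(45); st('g'); last=readout.sense()['tool_pos'][2]; t0=readout.sense()['time']
for a in range(25,131,4):
    ctrl.move_l(X+[last+.0008],[0,90,a],velocity=.05)
    ctrl.move_l(X+[last-.004],velocity=.02,threshold=3.5)
    s=readout.sense(); z=s['tool_pos'][2]; drop=last-z
    print(a,round(z,4),np.round(s['contact_force'],1),end=' | ')
    if drop>.002 or s['time']-t0>30: break
    last=z
print(); st('end')
```

```text
g 14.91 [0.5776 0.1885 0.1008] [-0.4 -0.1  5.4] [-0.04  0.13  0.02] 0.0391
25 0.1008 [-2.1  0.6  6.4] | 29 0.1008 [-1.5 -0.5  5.3] | 33 0.1008 [-1.4  0.3  6. ] | 37 0.1008 [-1.  -0.7  6. ] | 41 0.1008 [-1.7  0.3  5.9] | 45 0.1008 [-1.  -0.1  6.6] | 49 0.1008 [-0.9  0.2  6.2] | 53 0.1008 [-1.  -0.4  6.1] | 57 0.1008 [-1.1 -1.4  6.1] | 61 0.1008 [-2.   0.6  5.1] | 65 0.1007 [-0.1 -0.2  6.4] | 69 0.1006 [-0.7 -0.   6.2] | 73 0.0962 [ 0.4  0.6 -2.6] | 
end 21.05 [0.5774 0.1887 0.0962] [ 0.4  0.6 -2.6] [ 0.28 -0.08  0.06] 0.0395
```

It dropped at 73°. I'll turn 2° further to centre the slots, then lower it home.

Run:
```python
from h import *
X=[.5775,.1885]
ctrl.move_l(X+[.0955],[0,90,75.5],velocity=.05); st('turn')
print(ctrl.move_l(X+[.088],velocity=.02,threshold=5)); s=st('home')
```

```text
turn 21.3 [0.5773 0.1883 0.0954] [ 0.2 -0.  -3.1] [-0.   -0.01  0.03] 0.0392
True
home 21.62 [0.5778 0.1884 0.0908] [-1.  -1.1  4.5] [-0.02  0.09  0.03] 0.0397
```

It went down 9.9 mm from the lug tops, which is fully home. I'll release, retract and check.

Run:
```python
from h import *
X=[.5775,.1885]
claw.open_jaws(); st('open')
ctrl.move_l(X+[.25],velocity=.12)
ctrl.move_ptp([.50,-.16,.3],[0,90,60]); st('away')
old=dict(np.load('pics/scene.npz')); d=snap('top'); e=snap('scene')
for n,(u,v) in dict(tape=(314,224),dish=(452,209),rack=(187,198),bot=(320,146)).items(): print(n,np.round(world(d,u,v),3))
P=np.array([world(d,u,v) for v in range(150,218) for u in range(225,305)])
r=np.hypot(P[:,0]-.5775,P[:,1]-.1885)
for n,k in dict(wind=(r>.025)&(r<.036)).items():
    Q=P[k]; Q=Q[abs(Q[:,2]-.068)<.015]; A=np.c_[Q[:,:2]-[.5775,.1885],np.ones(len(Q))]; print(n,len(Q),np.median(Q[:,2]),np.linalg.lstsq(A,Q[:,2],rcond=None)[0])
a=d['frame'][150:218,225:305,::-1]; b=e['frame'][145:213,340:420,::-1]
cv2.imwrite('pics/end.png',cv2.resize(np.hstack([a,b]),None,fx=5,fy=5,interpolation=cv2.INTER_CUBIC))
```

```text
open 22.58 [0.5769 0.1883 0.0898] [-0.   0.1 -0.1] [0.05 0.05 0.04] 0.0939
away 25.42 [ 0.5008 -0.1583  0.2996] [-0.1  0.9  0.4] [0.06 0.04 0.04] 0.0939
tape [0.446 0.016 0.001]
dish [ 0.499 -0.441  0.041]
rack [0.523 0.437 0.044]
bot [0.687 0.    0.115]
wind 189 0.06363196874820709 [-0.00199097 -0.00325106  0.06377099]
```

View pics/end.png

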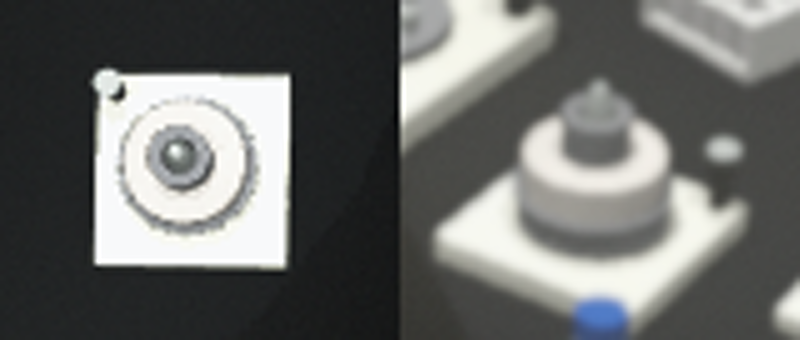

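The picture shows the spool level on the spindle (crop (180,160) and (595,180)), with the spindle tip sticking out of the collar. The winding top is at 0.0636 m, against 0.064 m expected.

```bash
python3 -c "
from h import *
job.hand_in()"
```

```text
the job is handed in; nothing more can be done
```

The spool is on the spindle of the 130 mm unwinder with its foot down over the lugs. I let go of it and handed the job in at about 25 s on the robot's clock. No verdict is reported on hand-in.

**What I did:** I gripped the spool by its collar and threaded it down to the lug tops. I then turned it in small probing steps until it dropped at about 73°, went 2.5° further and lowered it home.

**Last checks:**
- **Seated:** it went down 9.9 mm from the lug tops (10 mm expected). The winding's top is at 63.6 mm (64 mm expected).
- **Level:** the fitted tilt is about 0.004 rad.
- **Centred:** the last picture shows it centred; I did not measure the offset in millimetres.
- **Bystanders:** depth readings at the bottle, tape roll, rack and dishes match the start to within a few millimetres in plan. The tape and bottle heights differed by up to 8 mm, most likely depth noise.
- **Robot:** the gripper is open and away from everything.

**One irregularity:** the spool slipped about 2 mm up in the pads during the first probes at 20 N, and I raised the grip to 45 N. No check failed.

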